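# Open the filter cover of a bench dust extractor

## Robot

A 6-joint arm with a two-finger parallel gripper is mounted at the origin on the work surface. World frame = base frame: x ahead of the robot, y to its left, z up, the work surface at z = 0. Lengths are in m, angles in rad, forces in N, time in s.
With the tool pointing down it reaches from about 0.35 to 0.975 m from the base axis. Payload 17.4 kg.
Tool frame: the origin (TCP) lies at the very end of the fingers, on their centre line; the grasp point (between the pads) lies 19 mm behind it; z points along the fingers, y is the line along which they close (so a half turn about z gives the same grasp; the last joint's range is limited). The gripper opens to 85 mm and grips with 20 to 120 N. Pads are 22 mm wide; open, the fingers measure 114 mm over their backs; the gripper's body (76 mm by 85 mm) begins 54 mm behind the grasp point. The pads swing forward as they close: fully open they stand 13 mm farther back than shut.
Start: joints at [-1.339, 0.116, 1.442, -0, 1.584, -0.038], TCP at [0.18, -0.651, 0.231] pointing down, gripper open.
Joint ranges: [-2.83, 2.83], [-0.83, 2.19], [0.07, 2.5], [-1.14, 4.28], [0.01, 3], [-2.97, 2.97]. Speed limits (rad/s): [1.89, 1.89, 2.22, 3.14, 3.14, 3.14].

## Interface

Orientations are given as a 3x3 rotation matrix whose columns are the frame's x, y, z axes.
In Python, from plant import sensors, vision, ctrl gives the robot as it stands. The module is installed in compiled form; this text tells all that it offers.
- The arm moves only by the tool drive_tool, never from a script. Its argument "motion" is a list of rows, each a list of 4 numbers: the shift along the world's x, y, z as a fraction of full scale, then the turn about the world's z as a fraction of full scale. A call has exactly 8 rows; each row shifts and turns the commanded pose from where the row before left it; what a row does not reach is not made up. Full scale, the value 1, is 0.03 m for a shift and 8 degrees for a turn. A row lasts 1/8 s, in which the tool goes at most 62.5 mm and 10.7 degrees, less where a joint would pass 70% of its speed; a pose out of reach is approached as far as the arm can. A call with a number of a shift or a turn outside -1 to 1 is refused whole. A call with a gripper value outside its range is refused whole. "grip" is the opening, from -1 (shut) to 1 (fully open), set as the call begins (left out, the last holds). The fingers move at their own pace and stop on an object; "force" is the grip in N (left out, the last holds). Time passes only in rows, so rows that do not move let the fingers close, or fill a call up. It gives the time, the measured TCP pose, the force, the opening and the grip force at its end, in the units of the state.
- sensors.state(): the state, without advancing time (a new reading comes with each control period).
- vision.capture(name): name is "side" or "top"; returns the picture (400x640x3 uint8, red, green, blue); there is no depth.
- vision.camera_model(name): a dict with "fovy" (degrees; the focal length in pixels is half the picture's height over the tangent of half this angle, whatever the lens; pixels are square), "cx", "cy" (the principal point, pixels), "rvec" (rotation vector, rad) and "tvec" (3), from world to camera coordinates, as OpenCV has them. Camera axes: x right, y down, z forward; pixel columns grow to the right and rows downward; lengths in m; the calibration is good to about 2 mm. A picture is of the moment at which its call begins. camera_model takes no time and is no camera call.
- ctrl.sign_off(): hands the job in; it is judged then, once.
The state is a dict: "time": time; "joint_pos": joint angles; "qvel": joint speeds; "joint_torque": joint torques, N m; "tcp_pos": TCP position; "eef_rot": TCP orientation; "contact_force": force on the tool from outside, world axes, zero at the start; "moment": the same for the moment, N m; "opening": finger opening in m; "grip_force": force on a finger pad.
Only numpy, scipy, OpenCV 4.12 (cv2) and the standard library are available. Lean on these libraries where they do the work, as an engineer would, in place of code of your own. Each camera call takes 0.05 s, during which the arm holds its last target. There are 200 camera calls.

## Task

Open the filter of the dust extractor on the engraving bench: press its snap tab all the way in, then push the released cover along its runners until the filter opening is completely uncovered. Leave the cover lying flat on the runners, not sticking out past the end of the extractor. Only press and push, never lift the cover, and leave the things standing around the extractor where they are.

Things in the scene. Friction and masses are not known exactly. Their poses are not given: they have to be found in the camera images.
- extractor: White bench dust extractor, fixed to the bench, a box 150 (x) x 325 (y) x 90 mm high, turned in yaw; origin on the bench under its middle, ends at its own y = -160 and +165. Its own +y is the way the cover opens. On its flat top (deck) lie two runners 4 mm high at x = -52 and +52, outside them side guides 14 mm high (inner faces x = -61.5, +61.5), and a back stop at the -y end.
- opening (a point): Centre of the filter opening, level with the deck (z = 90): a rectangular well 92 (x) x 110 (y) mm, at x = 0 and y = -135 to -25 in the extractor's frame. The cover hides it at the start. Axes as the extractor's.
- deck_end (a point): Middle of the top edge of the extractor's open +y end, level with the deck, at x = 0, y = +165 in the extractor's frame. No stop there: a cover pushed too far sticks out and falls.
- cover: Loose grey cover, a plate 118 (x) x 130 (y) x 8 mm, 150 to 300 g, on the runners; axes as the extractor's. Origin: centre of its underside, 94 mm above the bench, at y = -80 in the extractor's frame at the start. A push rib 70 (x) x 8 (y) mm stands over the origin, its top 24 mm above it. Opening clear once the origin passes y = +40; sticks out beyond +100. Slides with light friction, stays put.
- tab_top (a point): Centre of the top face of the snap tab, a grey block 36 (x) x 32 (y) mm that stands up out of the deck 2 to 3 mm beyond the cover's +y edge and blocks it, at x = 0, y = +3 in the extractor's frame. Untouched it stands 10 to 12 mm above the deck; fully in it is flush with the deck.
- tab (a joint): How far the snap tab is pressed straight down, in m: starts at 0 to 0.002, 0.012 is fully in (flush). From 0.008 the cover can pass over it. It moves against about 3.5 N of friction and stays where it is left.
- mug: Bystander: white mug, 76 mm wide, 75 mm high, handle to its own +y; origin at the centre of its underside.
- tea_jar: Bystander: closed amber glass jar, 64 mm wide, 110 mm high; origin at the centre of its underside.
- bur_pot: Bystander: small steel pot of engraving burs, 48 mm wide, 67 mm high with the burs; origin at the centre of its underside.
- handpiece: Bystander: metal engraving handpiece lying on two rubber rests, 150 mm long (along its own x), 36 mm wide, 29 mm high; origin on the bench under its middle.
Not all that is in view belongs to the job. Of the things that look like the cover, the smallest one is meant.

How it is judged:
On the way, in this order (a step that is already met when the one before it is completed fails the run):
1. the snap tab is pressed in while the cover is still on its seat (value of joint tab above 0.008 m and y of cover in the frame of extractor below -0.07 m), for 0.1 s.
2. the cover is pushed clear of the filter opening (y of cover in the frame of extractor above 0.038 m), for 0.1 s.
At the end, for the whole second after the job is handed in: The tab is in (at least 8 mm); the cover lies at rest and flat (within 0.05 rad, underside 91 to 98 mm above the bench) on the runners, its origin between y = +38 and +102 mm in the extractor's frame: opening uncovered, not sticking out past the end (value of joint tab above 0.008 m and y of cover in the frame of extractor between 0.038 and 0.102 m and z of cover in the frame of extractor between 0.091 and 0.098 m and angle between cover's own z axis and vertical below 0.05 rad and linear speed of cover below 0.01 m/s); the robot touches nothing.
It fails at once if the cover is lifted (more than 10 mm) or tipped (more than 0.2 rad) (z of cover in the frame of extractor above 0.104 m or angle between cover's own z axis and vertical above 0.2 rad).
It fails at once if a bystander is moved by more than 20 mm or tipped (distance of any of mug, tea_jar, bur_pot, handpiece from where it was at the start of the episode above 0.02 m or angle between any of mug, tea_jar, bur_pot, handpiece's own z axis and vertical above 0.3 rad).
It also fails if it takes over 38 s, if anything falls off the work surface, if the arm or the gripper's body presses on something with over 40 N, if the wrist force passes 120 N, or if a joint passes its speed limit or range.

## Working session

There is one attempt and no reset: what is moved stays moved. The work goes in short steps, Python scripts to look and compute and a tool call to move; the robot and the scene stay as the last step left them, time stands still between calls to the robot, and variables do not carry over. Pictures are saved under pics/ and viewed, at most 10 in all, crops included, and the job is handed in when it is done.

Besides the shell and the picture viewer there is one more tool, called after "Emit:" by a JSON object that holds its "fn" and its "kwargs", one argument or row to a line. drive_tool: Moves the arm, as the interface text tells. Shift numbers are shares of 0.03 m and turn numbers shares of 8 degrees, none past 1 either way. Its arguments: {"type":"object","properties":{"motion":{"type":"array","items":{"type":"array","items":{"type":"number","minimum":-1,"maximum":1}}},"grip":{"type":"number"},"force":{"type":"number"}},"required":["motion"]}

```bash
mkdir -p pics; python3 - <<'E'
from plant import sensors, vision
import cv2
for n in("top","side"):
    cv2.imwrite(f"pics/{n}0.png",vision.capture(n)[:,:,::-1]); print(n,vision.camera_model(n))
print(sensors.state())
E
```

```text
top {'fovy': 48.94046821552272, 'cx': 320.2755593840948, 'cy': 206.2499214083383, 'rvec': array([ 2.16515037, -2.17632947,  0.09559727]), 'tvec': array([-0.06191296,  0.5129993 ,  1.20173855])}
side {'fovy': 47.41972440493157, 'cx': 307.678041531633, 'cy': 198.8104192935798, 'rvec': array([ 0.24766066, -2.73915995,  1.31620929]), 'tvec': array([0.47090242, 0.15829899, 0.92728397])}
{'time': 0.1, 'joint_pos': array([-1.33877356e+00,  1.16459810e-01,  1.44217721e+00,  2.28150675e-05,
        1.58404597e+00, -3.78021583e-02]), 'qvel': array([ 0.00130817, -0.00149254, -0.00270762,  0.00024625,  0.00036531,
        0.00025283]), 'joint_torque': array([ 1.86768099e-03, -7.33668280e+01, -6.33787322e+01,  4.76473781e-05,
        5.25446056e-03,  1.86753942e-05]), 'tcp_pos': array([ 0.17988611, -0.65040829,  0.23063451]), 'eef_rot': array([[ 9.63817510e-01,  2.66562853e-01, -2.28517231e-04],
       [ 2.66562943e-01, -9.63816923e-01,  1.06636423e-03],
       [ 6.40043166e-05, -1.08869474e-03, -9.99999405e-01]]), 'contact_force': array([0.01757962, 0.59943424, 0.38171565]), 'moment': array([ 0.00175352,  0.00362754, -0.00190354]), 'grip_force': 0.0, 'opening': 0.08543507625975366}
```

View pics/top0.png

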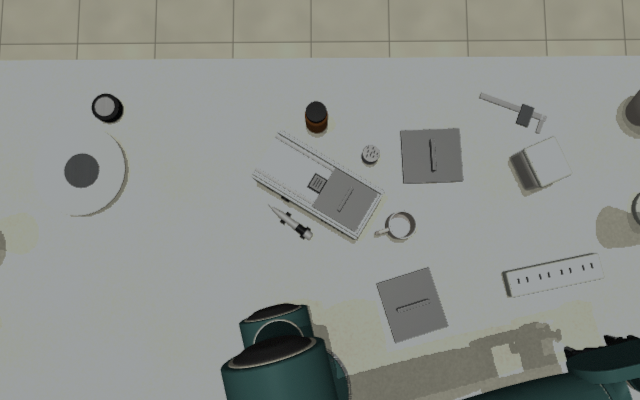

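View pics/side0.png

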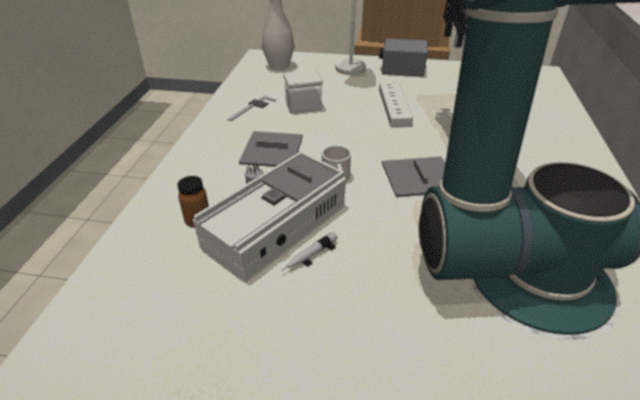

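Top view: there are three plates with ribs, at (432,155), (411,304) and (346,199). The one at (346,199) is the smallest and sits on the white extractor behind the tab at (317,183), so it fits the description. The open end points up-left. The neighbours are the jar (316,117), bur pot (371,154), mug (400,226) and handpiece (291,222). I'll confirm in an enlarged crop.

```bash
python3 - <<'E'
import cv2
i=cv2.imread("pics/top0.png")[90:250,240:430]
cv2.imwrite("pics/crop0.png",cv2.resize(i,None,fx=3.75,fy=3.75,interpolation=cv2.INTER_CUBIC)[:600])
E
```

```text
(no output)
```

View pics/crop0.png

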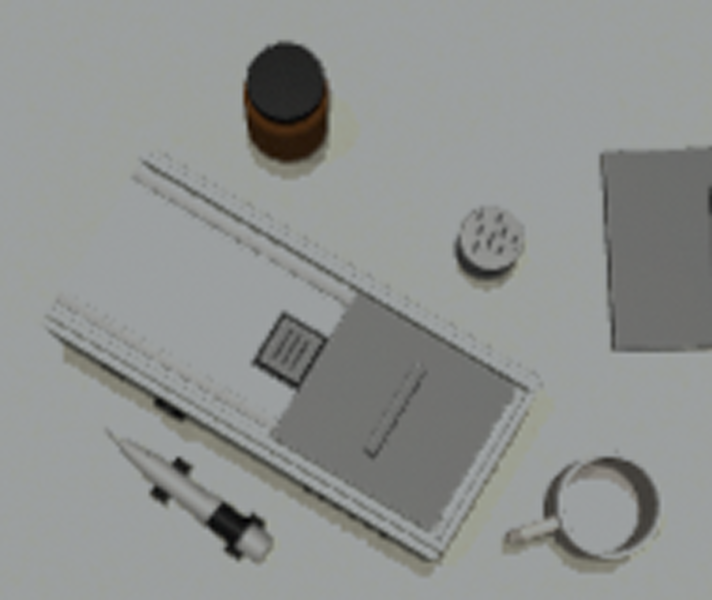

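The crop confirms it. Cover corners are at crop (358,292), (528,390), (437,532) and (272,435). The tab is centred near (291,350), and the rib top runs from (420,367) to (373,455).

```bash
cat > h.py <<'E'
import numpy as np,cv2
from plant import vision
def cam(n):
    m=vision.camera_model(n); f=200/np.tan(np.radians(m["fovy"])/2)
    return m["rvec"],m["tvec"],np.array([[f,0,m["cx"]],[0,f,m["cy"]],[0,0,1.]])
def proj(n,P):
    r,t,K=cam(n); return cv2.projectPoints(np.array(P,float),r,t,K,None)[0][:,0]
def ray(n,uv,z):
    r,t,K=cam(n); R=cv2.Rodrigues(np.array(r))[0]; c=-R.T@t
    d=R.T@np.linalg.inv(K)@[*uv,1]; return c+d*(z-c[2])/d[2]
E
python3 - <<'E'
from h import *
from scipy.optimize import least_squares
full=lambda q:(np.array(q)+.5)/3.75-.5+[240,90]
pts=[((59,-15,102),(358,292)),((59,-145,102),(528,390)),((-59,-145,102),(437,532)),((-59,-15,102),(272,435)),
((18,19,101),(284,314)),((18,-13,101),(328,340)),((-18,-13,101),(300,386)),((-18,19,101),(254,361)),
((35,-80,118),(422,366)),((-35,-80,118),(371,456))]
L=np.array([p[0] for p in pts])/1e3; uv=np.array([full(p[1]) for p in pts])
def W(p,L):
    c,s=np.cos(p[2]),np.sin(p[2]); return np.c_[p[0]+c*L[:,0]-s*L[:,1],p[1]+s*L[:,0]+c*L[:,1],L[:,2]]
c0=ray("top",uv.mean(0),.1)
best=min((least_squares(lambda p:(proj("top",W(p,L))-uv).ravel(),[c0[0],c0[1],y]) for y in(0,1.57,3.1,-1.5)),key=lambda r:r.cost)
p=best.x; print("pose",p,np.degrees(p[2])); print(np.round(best.fun.reshape(-1,2),1).tolist())
Q=W(p,np.array([[0,3,101],[0,-80,118],[0,-84,118],[0,165,90],[0,-160,90],[0,3,90]])/1e3); print(Q.round(4)); print("side",proj("side",Q).round())
for n,q,z in(("jar",(286,82),.11),("pot",(491,240),.06),("mug",(607,508),.075),("handle",(515,540),.04),("hp tip",(110,433),.015),("hp end",(258,545),.015)): print(n,ray("top",full(q),z).round(3))
E
```

```text
pose [ 0.56435217 -0.06184817 -0.54405136] -31.171846634365266
[[0.3, 0.2], [-2.3, -0.8], [-0.9, 0.1], [0.1, 0.4], [0.9, 1.1], [-0.4, 0.3], [0.1, -0.3], [1.9, 0.2], [0.3, -0.1], [0.1, -0.9]]
[[ 0.5659 -0.0593  0.101 ]
 [ 0.5229 -0.1303  0.118 ]
 [ 0.5209 -0.1337  0.118 ]
 [ 0.6498  0.0793  0.09  ]
 [ 0.4815 -0.1987  0.09  ]
 [ 0.5659 -0.0593  0.09  ]]
side [[273. 191.]
 [299. 168.]
 [300. 167.]
 [216. 233.]
 [322. 163.]
 [273. 195.]]
jar [ 0.756 -0.055  0.11 ]
pot [ 0.653 -0.203  0.06 ]
mug [ 0.456 -0.281  0.075]
handle [ 0.435 -0.219  0.04 ]
hp tip [0.518 0.08  0.015]
hp end [ 0.433 -0.031  0.015]
```

```bash
python3 - <<'E'
import cv2
i=cv2.imread("pics/side0.png")[140:280,180:365]
cv2.imwrite("pics/crop1.png",cv2.resize(i,None,fx=4,fy=4,interpolation=cv2.INTER_CUBIC))
E
```

```text
(no output)
```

View pics/crop1.png

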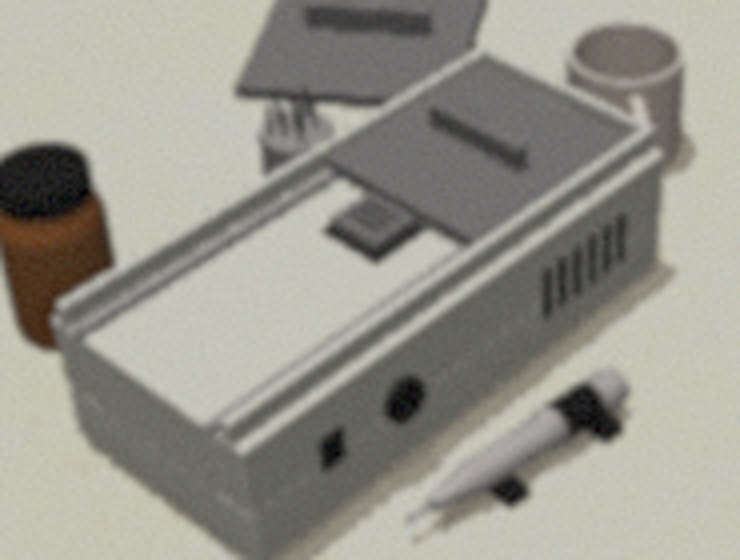

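Side crop: rib top runs (430,112)–(525,160), tab top corners are (330,226), (377,250), (418,228) and (370,198), and the deck end middle is near (150,383). I'll fit both views together, with and without radial distortion.

```bash
cat > fit.py <<'E'
from h import *
from scipy.optimize import least_squares
T=[((59,-15,102),(358,292)),((59,-145,102),(528,390)),((-59,-145,102),(437,532)),((-59,-15,102),(272,435)),
((18,19,101),(284,314)),((18,-13,101),(328,340)),((-18,-13,101),(300,386)),((-18,19,101),(254,361)),
((35,-80,118),(422,366)),((-35,-80,118),(371,456))]
S=[((-59,-15,102),(470,243)),((59,-145,102),(485,55)),((18,19,101),(330,226)),((-18,19,101),(377,250)),((-18,-13,101),(418,228)),((35,-80,118),(430,110)),((-35,-80,118),(527,157)),((0,165,90),(150,383))]
LT,LS=[np.array([p[0] for p in A])/1e3 for A in(T,S)]
UT=(np.array([p[1] for p in T])+.5)/3.75-.5+[240,90]; US=(np.array([p[1] for p in S])+.5)/4-.5+[180,140]
def W(p,L):
    c,s=np.cos(p[2]),np.sin(p[2]); return np.c_[p[0]+c*L[:,0]-s*L[:,1],p[1]+s*L[:,0]+c*L[:,1],L[:,2]]
def pd(n,P,k):
    r,t,K=cam(n); return cv2.projectPoints(P,r,t,K,np.array([k,0,0,0,0.]))[0][:,0]
for mode in("top","side","both","bothk"):
    def f(p):
        k=p[3:] if mode=="bothk" else(0,0); o=[]
        if mode!="side": o.append((pd("top",W(p,LT),k[0])-UT).ravel())
        if mode!="top": o.append((pd("side",W(p,LS),k[1])-US).ravel())
        return np.concatenate(o)
    r=least_squares(f,[.564,-.062,-.544]+([0,0] if mode=="bothk" else []))
    print(mode,r.x.round(4),"rms",np.sqrt((r.fun**2).mean()).round(2),"tab",W(r.x,np.array([[0,.003,.1]]))[0].round(4),"\n",r.fun.reshape(-1,2).round(1).tolist())
E
python3 fit.py
```

```text
top [ 0.5644 -0.0618 -0.5441] rms 0.83 tab [ 0.5659 -0.0593  0.1   ] 
 [[0.3, 0.2], [-2.3, -0.8], [-0.9, 0.1], [0.1, 0.4], [0.9, 1.1], [-0.4, 0.3], [0.1, -0.3], [1.9, 0.2], [0.3, -0.1], [0.1, -0.9]]
side [ 0.5608 -0.0494 -0.5494] rms 1.39 tab [ 0.5624 -0.0468  0.1   ] 
 [[1.8, 1.3], [-0.9, 2.7], [0.2, -1.4], [0.1, -0.5], [0.4, -2.0], [1.0, -1.3], [-0.5, -1.2], [-2.0, 1.8]]
both [ 0.5631 -0.058  -0.5393] rms 1.82 tab [ 0.5647 -0.0554  0.1   ] 
 [[-1.3, 0.6], [-3.7, -0.6], [-2.2, 0.4], [-1.2, 0.9], [-0.6, 1.5], [-1.8, 0.7], [-1.4, 0.2], [0.4, 0.7], [-1.2, 0.2], [-1.3, -0.5], [1.7, -1.4], [-1.8, 0.6], [0.1, -3.8], [0.1, -3.1], [0.2, -4.5], [0.5, -3.6], [-1.0, -3.8], [-1.1, -1.0]]
bothk [ 0.563  -0.0567 -0.5461  4.5808 -0.2965] rms 1.63 tab [ 0.5646 -0.0542  0.1   ] 
 [[-1.1, -0.7], [0.1, -1.2], [-1.6, 1.8], [-1.9, 0.9], [-1.1, 0.8], [-2.2, 0.4], [-1.9, 0.2], [-0.2, 0.4], [-0.8, -0.0], [-1.9, -0.3], [1.5, -1.0], [-1.4, 1.1], [0.2, -3.5], [-0.0, -2.7], [0.2, -4.1], [0.7, -3.1], [-0.9, -3.3], [-0.3, -1.3]]
```

The two views differ by about 12 mm in y, so I'll move the shut gripper to hover above the tab and compare it there. The tool's y goes along the extractor's x.

Emit:
{"fn": "drive_tool", "kwargs": {
  "motion": [
    [0.53, 0.82, 0, 0.225],
    [0.53, 0.82, 0, 0.225],
    [0.53, 0.82, 0, 0.225],
    [0.53, 0.82, 0, 0.225],
    [0.53, 0.82, 0, 0.225],
    [0.53, 0.82, 0, 0.225],
    [0.53, 0.82, 0, 0.225],
    [0.53, 0.82, 0, 0.225]
  ],
  "grip": -1
}}

```text
time: 1.1
tcp_pos: [0.3075, -0.4528, 0.231]
eef_rot: [[0.867, 0.499, -0.0], [0.499, -0.867, 0.0], [0.0, -0.001, -1.0]]
contact_force: [-0.1, 0.3, -0.1]
opening: -0.0003
grip_force: 0.0
```

Emit:
{"fn": "drive_tool", "kwargs": {
  "motion": [
    [0.53, 0.82, 0, 0.225],
    [0.53, 0.82, 0, 0.225],
    [0.53, 0.82, 0, 0.225],
    [0.53, 0.82, 0, 0.225],
    [0.53, 0.82, 0, 0.225],
    [0.53, 0.82, 0, 0.225],
    [0.53, 0.82, 0, 0.225],
    [0.53, 0.82, 0, 0.225]
  ]
}}

```text
time: 2.1
tcp_pos: [0.4346, -0.2561, 0.2311]
eef_rot: [[0.715, 0.699, -0.0], [0.699, -0.715, 0.0], [-0.0, -0.0, -1.0]]
contact_force: [0.9, -0.1, -1.2]
opening: 0.0001
grip_force: 0.0
```

Emit:
{"fn": "drive_tool", "kwargs": {
  "motion": [
    [0.55, 0.85, -0.3, 0.225],
    [0.55, 0.85, -0.3, 0.225],
    [0.55, 0.85, -0.3, 0.225],
    [0.55, 0.85, -0.3, 0.225],
    [0.55, 0.85, -0.3, 0.225],
    [0.55, 0.85, -0.3, 0.225],
    [0.55, 0.85, -0.3, 0.225],
    [0, 0, 0, 0]
  ]
}}

```text
time: 3.1
tcp_pos: [0.55, -0.0771, 0.1671]
eef_rot: [[0.545, 0.839, -0.002], [0.839, -0.545, 0.001], [-0.001, -0.002, -1.0]]
contact_force: [0.2, -0.2, -0.5]
opening: -0.0001
grip_force: 0.0
```

```bash
python3 - <<'E'
from h import *
from plant import sensors
s=sensors.state(); print(s["time"],s["tcp_pos"],s["eef_rot"].round(3).tolist(),s["contact_force"],s["opening"])
a=vision.capture("side")[:,:,::-1]; b=vision.capture("top")[:,:,::-1]
t=s["tcp_pos"]; print(proj("side",[t]),proj("top",[t]))
A=cv2.resize(a[100:250,190:390],None,fx=4,fy=4,interpolation=cv2.INTER_CUBIC); cv2.imwrite("pics/s1.png",A)
cv2.imwrite("pics/t1.png",cv2.resize(b[90:250,240:430],None,fx=3.75,fy=3.75,interpolation=cv2.INTER_CUBIC))
E
```

```text
3.1 [ 0.54998499 -0.07706228  0.16706675] [[0.545, 0.839, -0.002], [0.839, -0.545, 0.001], [-0.001, -0.002, -1.0]] [ 0.16833167 -0.18030572 -0.52368619] -0.0001040302931438738
[[280.63992932 162.14397088]] [[324.92106972 185.77970915]]
```

View pics/s1.png

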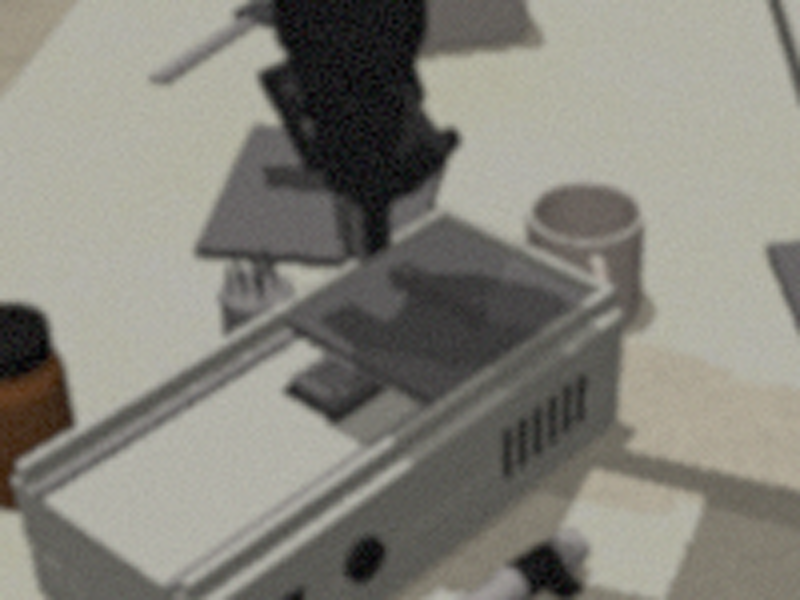

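View pics/t1.png

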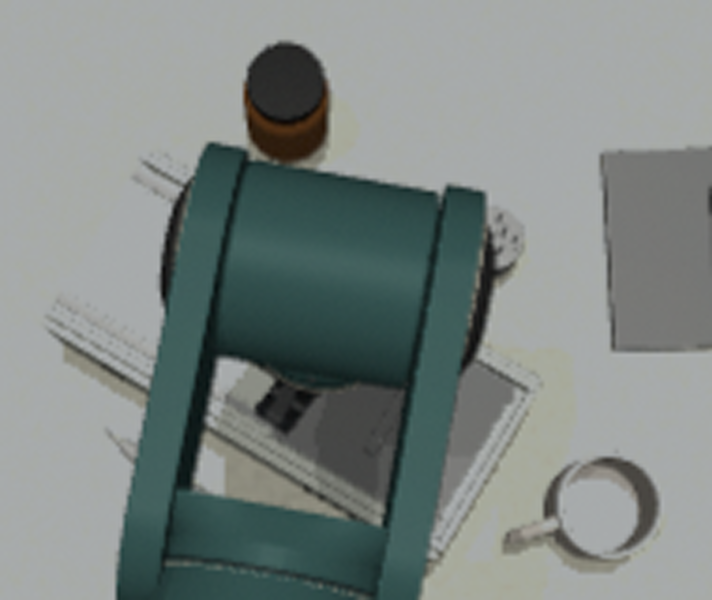

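Side view: the fingertip bottom is at about full-image (281,163), against (280.6,162.1) predicted from the measured TCP, so the side calibration holds. I'll compare the direct rays for the tab and rib and triangulate.

```bash
python3 - <<'E'
from h import *
fs=lambda q:(np.array(q)+.5)/4-.5+[180,140]
ft=lambda q:(np.array(q)+.5)/3.75-.5+[240,90]
def P(n):
    r,t,K=cam(n); return K@np.c_[cv2.Rodrigues(np.array(r))[0],t]
for n,s,t,z in(("tab",(374,225),(291,350),.101),("rib+x",(430,110),(422,366),.118),("rib-x",(527,157),(371,456),.118),("c-x+y",(470,243),(272,435),.102),("c+x-y",(485,55),(528,390),.102),("hp tip",(412,518),(108,431),.015),("pot",(295,125),(491,240),.06),("jar",(45,165),(286,82),.11)):
    X=cv2.triangulatePoints(P("side"),P("top"),fs(s),ft(t)); X=(X[:3]/X[3])[:,0]
    print(n,"side",ray("side",fs(s),z).round(4)[:2],"top",ray("top",ft(t),z).round(4)[:2],"tri",X.round(4), "reproj",(proj("side",[X])[0]-fs(s)).round(1))
for n in("top","side"):
    r,t,K=cam(n); print(n,-cv2.Rodrigues(np.array(r))[0].T@t)
E
```

```text
tab side [ 0.5619 -0.0428] top [ 0.5669 -0.0573] tri [ 0.5674 -0.0573  0.0891] reproj [-0.5 -0.1]
rib+x side [ 0.55   -0.1303] top [ 0.5527 -0.1477] tri [ 0.5546 -0.1486  0.105 ] reproj [0. 0.]
rib-x side [ 0.4874 -0.0949] top [ 0.4907 -0.112 ] tri [ 0.4912 -0.1126  0.1049] reproj [-0.2 -0. ]
c-x+y side [ 0.5074 -0.0351] top [ 0.5071 -0.0438] tri [ 0.5085 -0.0435  0.0951] reproj [0.4 0. ]
c+x-y side [ 0.5356 -0.216 ] top [ 0.5376 -0.2225] tri [ 0.5377 -0.2232  0.0973] reproj [-0.2 -0. ]
hp tip side [0.5153 0.0843] top [0.5191 0.0813] tri [0.5177 0.0814 0.0117] reproj [-0.7 -0.1]
pot side [ 0.6498 -0.182 ] top [ 0.6531 -0.203 ] tri [ 0.6573 -0.2047  0.0433] reproj [0.2 0. ]
jar side [ 0.7527 -0.0532] top [ 0.7564 -0.0547] tri [ 0.7553 -0.0551  0.1086] reproj [-0.7 -0.1]
top [ 0.39803961 -0.07116543  1.24405667]
side [0.33756075 0.70072548 0.70830766]
```

Emit:
{"fn": "drive_tool", "kwargs": {
  "motion": [
    [0.1, 0.19, 0, 0.05],
    [0.1, 0.19, 0, 0.05],
    [0.1, 0.19, -0.3, 0.05],
    [0.1, 0.19, -0.3, 0.05],
    [0.1, 0.19, -0.3, 0],
    [0, 0, -0.3, 0],
    [0, 0, -0.2, 0],
    [0, 0, 0, 0]
  ]
}}

```text
time: 4.2
tcp_pos: [0.5646, -0.0501, 0.1258]
eef_rot: [[0.523, 0.852, -0.001], [0.852, -0.523, 0.0], [-0.0, -0.001, -1.0]]
contact_force: [0.8, 0.8, 0.9]
opening: -0.0001
grip_force: 0.0
```

```bash
python3 - <<'E'
from h import *
from plant import sensors
s=sensors.state(); print(s["time"],s["tcp_pos"])
a=vision.capture("side")[:,:,::-1]; b=vision.capture("top")[:,:,::-1]
t=s["tcp_pos"]; R=s["eef_rot"]
C=[t+R@[x,y,0] for x in(-.011,.011) for y in(-.0145,.0145)]
print((proj("side",[t]+C)-[230,140])*6)
A=cv2.resize(a[140:235,230:360],None,fx=6,fy=6,interpolation=cv2.INTER_CUBIC); cv2.imwrite("pics/s2.png",A)
E
```

```text
4.2 [ 0.56455838 -0.05009571  0.12575687]
[[252.34596855 267.33353696]
 [302.98467697 269.47307357]
 [246.1414536  237.77271875]
 [258.73169988 297.75774328]
 [201.85379291 265.2001915 ]]
```

View pics/s2.png

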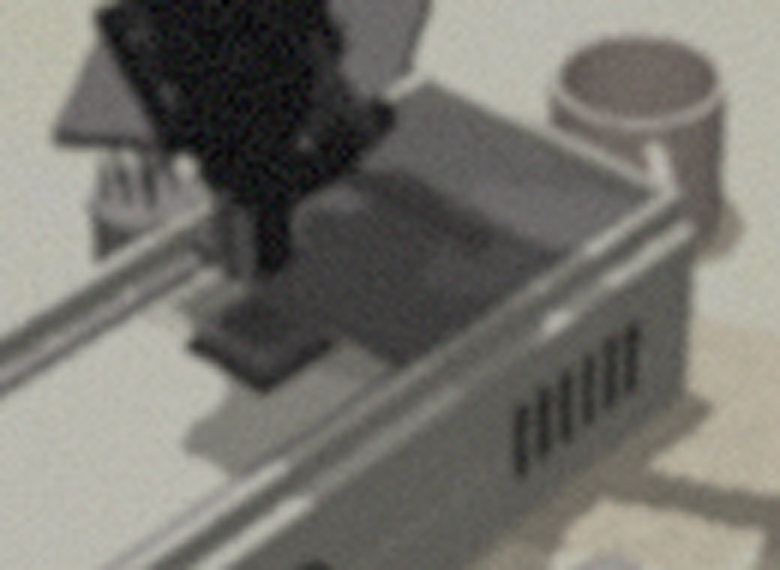

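Side crop: fingertips sit at (255,275), and the tab's visible corners are at (192,338), (330,342) and (263,372). The finger is over the tab to within a few mm. I'll nudge it towards the extractor's +y, away from the cover, and descend gently while watching the force.

Emit:
{"fn": "drive_tool", "kwargs": {
  "motion": [
    [0.07, 0.12, -0.1, 0],
    [0, 0, -0.2, 0],
    [0, 0, -0.2, 0],
    [0, 0, -0.15, 0],
    [0, 0, -0.1, 0],
    [0, 0, -0.1, 0],
    [0, 0, -0.1, 0],
    [0, 0, 0, 0]
  ]
}}

```text
time: 5.3
tcp_pos: [0.5669, -0.0464, 0.0977]
eef_rot: [[0.523, 0.852, 0.0], [0.852, -0.523, -0.0], [0.0, 0.0, -1.0]]
contact_force: [-0.4, -0.4, -0.6]
opening: -0.0002
grip_force: 0.0
```

```bash
python3 - <<'E'
from h import *
from plant import sensors
s=sensors.state(); print(s["time"],s["tcp_pos"],s["contact_force"])
a=vision.capture("side")[:,:,::-1]
t=s["tcp_pos"]; print((proj("side",[t])-[230,140])*6)
cv2.imwrite("pics/s3.png",cv2.resize(a[140:235,230:360],None,fx=6,fy=6,interpolation=cv2.INTER_CUBIC))
E
```

```text
5.3 [ 0.56693256 -0.04642147  0.09774353] [-0.38409201 -0.39358971 -0.60673852]
[[248.27166513 334.68767812]]
```

View pics/s3.png

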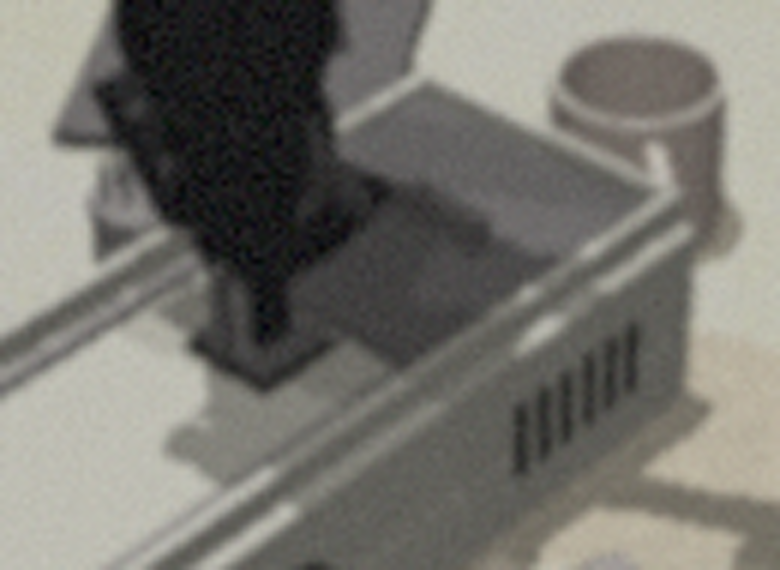

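Fingertips end at (248,345), on the tab's face with the cover edge behind them. I'll press further.

Emit:
{"fn": "drive_tool", "kwargs": {
  "motion": [
    [0, 0, -0.05, 0],
    [0, 0, -0.05, 0],
    [0, 0, -0.05, 0],
    [0, 0, -0.05, 0],
    [0, 0, -0.03, 0],
    [0, 0, -0.03, 0],
    [0, 0, 0, 0],
    [0, 0, 0, 0]
  ]
}}

```text
time: 6.35
tcp_pos: [0.567, -0.0464, 0.0901]
eef_rot: [[0.523, 0.852, 0.0], [0.852, -0.523, -0.0], [0.0, 0.0, -1.0]]
contact_force: [0.1, -0.4, 3.5]
opening: 0.0002
grip_force: 1.7
```

Emit:
{"fn": "drive_tool", "kwargs": {
  "motion": [
    [0, 0, -0.04, 0],
    [0, 0, -0.03, 0],
    [0, 0, 0, 0],
    [0, 0, 0, 0],
    [0, 0, 0, 0],
    [0, 0, 0, 0],
    [0, 0, 0, 0],
    [0, 0, 0, 0]
  ]
}}

```text
time: 7.35
tcp_pos: [0.5671, -0.0464, 0.09]
eef_rot: [[0.523, 0.852, 0.001], [0.852, -0.523, -0.0], [0.0, 0.001, -1.0]]
contact_force: [-12.0, 1.5, 24.7]
opening: -0.0
grip_force: 12.4
```

The tab has bottomed out: z = 0.090 at 25 N. Next I'll lift, move behind the rib and lower.

Emit:
{"fn": "drive_tool", "kwargs": {
  "motion": [
    [0, 0, 0.5, 0],
    [0, 0, 0.6, 0],
    [0, 0, 0.55, 0],
    [-0.42, -0.7, 0, 0],
    [-0.42, -0.7, 0, 0],
    [-0.42, -0.7, 0, 0],
    [-0.42, -0.7, 0, 0],
    [-0.42, -0.7, 0, 0]
  ]
}}

```text
time: 8.35
tcp_pos: [0.5036, -0.1521, 0.1382]
eef_rot: [[0.523, 0.852, 0.001], [0.852, -0.523, -0.0], [0.0, 0.001, -1.0]]
contact_force: [0.5, 0.2, 0.0]
opening: -0.0004
grip_force: 0.0
```

Emit:
{"fn": "drive_tool", "kwargs": {
  "motion": [
    [0, 0, 0, 0],
    [0, 0, -0.2, 0],
    [0, 0, -0.2, 0],
    [0, 0, -0.2, 0],
    [0, 0, -0.2, 0],
    [0, 0, -0.15, 0],
    [0, 0, 0, 0],
    [0, 0, 0, 0]
  ]
}}

```text
time: 9.35
tcp_pos: [0.504, -0.1514, 0.1091]
eef_rot: [[0.523, 0.852, 0.0], [0.852, -0.523, -0.0], [0.0, 0.0, -1.0]]
contact_force: [0.1, 0.6, -0.9]
opening: -0.0001
grip_force: 0.0
```

```bash
python3 - <<'E'
from h import *
from plant import sensors
s=sensors.state(); print(s["time"],s["tcp_pos"],s["contact_force"])
a=vision.capture("side")[:,:,::-1]
cv2.imwrite("pics/s4.png",cv2.resize(a[130:235,230:360],None,fx=5.5,fy=5.5,interpolation=cv2.INTER_CUBIC))
E
```

```text
9.35 [ 0.50399329 -0.15144913  0.10910993] [ 0.07446655  0.5514315  -0.90080613]
```

View pics/s4.png

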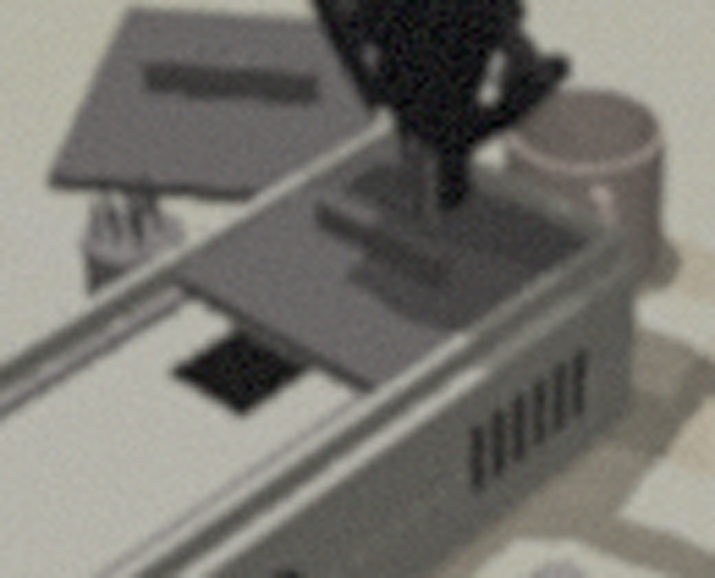

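The tab now shows as a dark, recessed patch at (240,370). The fingers at (435,215) are behind the rib (320,210)–(450,270), slightly off towards −x. I'll centre them a little, lower 2 mm and push slowly.

Emit:
{"fn": "drive_tool", "kwargs": {
  "motion": [
    [0.17, -0.1, -0.07, 0],
    [0, 0, 0, 0],
    [0.14, 0.23, 0, 0],
    [0.14, 0.23, 0, 0],
    [0.14, 0.23, 0, 0],
    [0.14, 0.23, 0, 0],
    [0.14, 0.23, 0, 0],
    [0.14, 0.23, 0, 0]
  ]
}}

```text
time: 10.4
tcp_pos: [0.5345, -0.1125, 0.1068]
eef_rot: [[0.523, 0.852, -0.0], [0.852, -0.523, -0.0], [-0.0, 0.0, -1.0]]
contact_force: [0.0, -1.8, 0.1]
opening: 0.0002
grip_force: 0.5
```

Emit:
{"fn": "drive_tool", "kwargs": {
  "motion": [
    [0.14, 0.23, 0, 0],
    [0.14, 0.23, 0, 0],
    [0.14, 0.23, 0, 0],
    [0.14, 0.23, 0, 0],
    [0.14, 0.23, 0, 0],
    [0.14, 0.23, 0, 0],
    [0.14, 0.23, 0, 0],
    [0.14, 0.23, 0, 0]
  ]
}}

```text
time: 11.4
tcp_pos: [0.5681, -0.0573, 0.1068]
eef_rot: [[0.523, 0.852, -0.0], [0.852, -0.523, 0.0], [0.0, -0.0, -1.0]]
contact_force: [-1.0, -1.4, 1.0]
opening: -0.0001
grip_force: 0.6
```

Emit:
{"fn": "drive_tool", "kwargs": {
  "motion": [
    [0.14, 0.23, 0, 0],
    [0.14, 0.23, 0, 0],
    [0.14, 0.23, 0, 0],
    [0.14, 0.23, 0, 0],
    [0.14, 0.23, 0, 0],
    [0.14, 0.23, 0, 0],
    [0.1, 0.15, 0, 0],
    [0.04, 0.06, 0, 0]
  ]
}}

```text
time: 12.4
tcp_pos: [0.5973, -0.0098, 0.1067]
eef_rot: [[0.523, 0.852, -0.0], [0.852, -0.523, 0.0], [-0.0, -0.0, -1.0]]
contact_force: [-0.7, -1.6, 0.0]
opening: -0.0002
grip_force: 0.6
```

Emit:
{"fn": "drive_tool", "kwargs": {
  "motion": [
    [0, 0, 0, 0],
    [-0.1, -0.17, 0, 0],
    [-0.1, -0.17, 0, 0],
    [-0.1, -0.17, 0.1, 0],
    [0, 0, 0.5, 0],
    [0, 0, 0.8, 0],
    [-0.4, -0.6, 0.8, 0],
    [-0.4, -0.6, 0, 0]
  ]
}}

```text
time: 13.4
tcp_pos: [0.5647, -0.062, 0.1756]
eef_rot: [[0.523, 0.852, 0.004], [0.853, -0.523, -0.001], [0.002, 0.004, -1.0]]
contact_force: [0.3, -0.7, 0.2]
opening: 0.0001
grip_force: 0.0
```

Emit:
{"fn": "drive_tool", "kwargs": {
  "motion": [
    [-0.5, -0.9, 0.5, 0],
    [-0.5, -0.9, 0.5, 0],
    [-0.5, -0.9, 0, 0],
    [-0.5, -0.9, 0, 0],
    [-0.5, -0.9, 0, 0],
    [-0.5, -0.9, 0, 0],
    [-0.5, -0.9, 0, 0],
    [-0.5, -0.9, 0, 0]
  ]
}}

```text
time: 14.4
tcp_pos: [0.4431, -0.2784, 0.2024]
eef_rot: [[0.523, 0.852, -0.0], [0.852, -0.523, 0.0], [0.0, -0.0, -1.0]]
contact_force: [-0.2, -0.0, 0.3]
opening: -0.0002
grip_force: 0.0
```

```bash
python3 - <<'E'
from h import *
from plant import sensors
s=sensors.state(); print(s["time"],s["tcp_pos"],s["contact_force"])
a=vision.capture("side")[:,:,::-1]; b=vision.capture("top")[:,:,::-1]
A=cv2.resize(a[140:290,180:380],None,fx=2,fy=2,interpolation=cv2.INTER_CUBIC)
B=cv2.resize(b[100:250,240:440],None,fx=2,fy=2,interpolation=cv2.INTER_CUBIC)
cv2.imwrite("pics/end.png",np.hstack([A,B]))
E
```

```text
14.4 [ 0.44307233 -0.27837937  0.20238886] [-0.18932838 -0.0355502   0.34081861]
```

View pics/end.png

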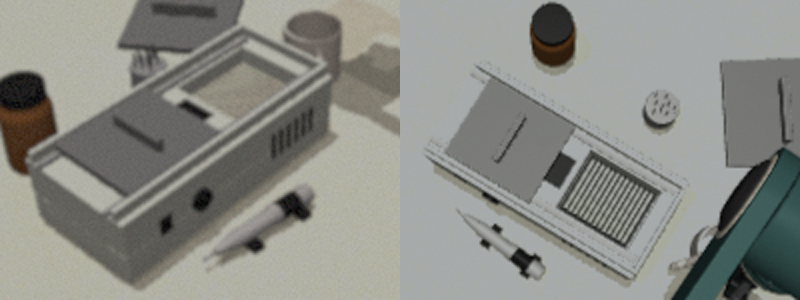

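The filter opening is fully visible. The cover lies flat, with its rear edge over the tab and bare deck left before the open end. The bystanders look unmoved, and the arm is clear.

```bash
python3 -c "
from plant import ctrl; print(ctrl.sign_off())"
```

```text
the job is handed in; nothing more can be done
None
```

I pressed the snap tab fully in and pushed the cover flat along its runners until the filter opening was uncovered, short of the open end. The job was handed in at about 14.5 s, and no verdict came back.

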